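Set the column selector to the guard cartridge

ROBOT

A 6-joint arm with a two-finger parallel gripper is mounted at the origin on a cart in front of the work surface, level with it; the furniture and walls round the work are solid. World frame = base frame: x ahead of the robot, y to its left, z up, the work surface at z = 0. Lengths are in m, angles in rad, forces in N, time in s.
With the tool pointing down it reaches from about 0.375 to 0.975 m from the base axis. Payload 3.8 kg.
Tool frame: the origin (TCP) lies midway between the tips of the shut fingers; the grasp point (between the pads) lies 19 mm behind it; z points along the fingers, y is the line along which they close (so a half turn about z gives the same grasp; the last joint's range is limited). The gripper opens to 85 mm and grips with 20 to 120 N. Pads are 22 mm wide; open, the fingers measure 114 mm over their backs; the gripper's body (76 mm by 85 mm) begins 54 mm behind the grasp point. The pads swing forward as they close: fully open they stand 13 mm farther back than shut.
Start: joints at [1.224, 0.264, 1.604, -0, 1.274, -0.037], TCP at [0.206, 0.643, 0.197] pointing down, gripper open.
Joint ranges: [-2.63, 2.63], [-0.94, 2.18], [0.31, 2.57], [-1.31, 4.45], [0, 2.66], [-2.55, 2.55]. Speed limits (rad/s): [2.57, 2.57, 3.14, 3.14, 3.14, 3.14].

INTERFACE

Orientations are given as a rotation vector (axis times angle).
In Python, from workcell import read_state, vision, ticket gives the robot as it stands. The module is installed in compiled form; this text tells all that it offers.
- The arm moves only by the tool jog_arm, never from a script. Its arguments are lists of equal length, an entry for each row: "turn": the turn, a rotation vector about the tool's x, y, z in rad, a list of three; "delta_pos": the shift along the tool's x, y, z in m, a list of three; "gripper": the finger opening in m, from 0 to 0.0854. In form: {"turn": [[rx, ry, rz], ...], "delta_pos": [[dx, dy, dz], ...], "gripper": [gripper, ...]}. A call has 1 to 20 rows; each row shifts and turns the commanded pose from where the row before left it, along the tool's axes as they then stand; what a row does not reach is not made up. A row lasts 1/12 s, in which the tool goes at most 41.7 mm and 7.16 degrees, less where a joint would pass 70% of its speed; a pose out of reach is approached as far as the arm can. A call with a gripper value outside its range is refused whole. The fingers move at their own pace and stop on an object; "grip_force" is the grip in N (left out, the last holds). Time passes only in rows, so rows that do not move let the fingers close. It gives the time, the measured TCP pose, the force, the opening and the grip force at its end, in the units of the state.
- read_state(): the state, without advancing time (a new reading comes with each control period).
- vision.read_camera(name): name is "scene" or "top"; returns the picture (384x512x3 uint8, red, green, blue); there is no depth.
- vision.calibration(name): a dict with "vfov" (degrees; the focal length in pixels is half the picture's height over the tangent of half this angle, whatever the lens; pixels are square), "cx", "cy" (the principal point, pixels), "R" (3x3) and "t" (3): a world point X has camera coordinates R X + t. Camera axes: x right, y down, z forward; pixel columns grow to the right and rows downward; lengths in m; the calibration is good to about 2 mm. A picture is of the moment at which its call begins. calibration takes no time and is no camera call.
- ticket.finish_job(): hands the job in; it is judged then, once.
The state is a dict: "time": time; "q": joint angles; "joint_vel": joint speeds; "joint_torque": joint torques, N m; "tool_pos": TCP position; "tcp_rot": TCP orientation; "wrist_force": force on the tool from outside, world axes, zero at the start; "torque": the same for the moment, N m; "width": opening from 0.0 (shut) to 1.0 (fully open); "grip_force": force on a finger pad.
Only numpy, scipy, OpenCV 4.12 (cv2) and the standard library are available. Lean on these libraries where they do the work, as an engineer would, in place of code of your own. Each camera call takes 0.05 s, during which the arm holds its last target. There are 200 camera calls.

TASK

The small capped glass bottle is standing in the swing of the column selector's lever: move it aside, upright and well clear of the lever's whole swing, without letting it be knocked against the selector. Then swing the lever all the way back (anticlockwise) to its end stop, and from there push it forward one click per port, counting the ports, until its pointer faces the port that carries the tall guard cartridge, and leave it resting in that click. Leave the other glassware and the carton where they stand.

Things in the scene. Friction and masses are not known exactly. Their poses are not given: they have to be found in the camera images.
- selector: Column selector, fixed: round aluminium manifold, 160 mm diameter, top face 42 mm up, pins on it up to 67 mm. Origin: turning axis at bench height. Angles in this frame, anticlockwise from its x: ports on a 66 mm radius at 45, 15, -15, -45, -75 degrees are clicks 1 to 5 from the end stop; click 0 (+75) has no port. Four ports have flat hex plugs 11 mm high, one the cartridge.
- lever (a joint): Lever angle, rad: 0 at the end stop, grows clockwise seen from above; click n rests at 0.524 n (30 degrees each), last is 5. Starts at rest in click 3, 4 or 5. A spring roller in a notched wheel holds it in each click: 3 to 4 N at the post push it out; half-way it flips over and runs on into the next click by itself.
- lever_grip (a point): Centre of the lever's upright black finger post, 18 mm diameter, 70 to 110 mm above the bench, 110 mm from the turning axis, just outside the manifold; the grey arm (14 mm wide) lies at 60 to 70 mm height. Point 90 mm up. Frame x: from post to axis; z up. At lever angle q the post lies at -105 degrees - q in the selector's frame, opposite the pointer.
- lever_aim (a point): Point the lever's pointer aims at: 66 mm from the turning axis, over the selected port, straight ahead of the pointer's tip (tip 50 mm from the axis, 65 mm up) and opposite the post.
- cartridge_mid (a point): Guard cartridge: upright knurled steel cylinder, 25 mm diameter, 64 mm high, fixed on one of the selector's five ports, top 106 mm above the bench. Point: on its axis, half-way up.
- bottle_mid (a point): Loose glass bottle with blue screw cap, 0.2 to 0.45 kg: 70 mm diameter, 143 mm high, cap 43 mm diameter from 118 to 143 mm. Point on its axis, 71.5 mm above its foot; z along its axis. Starts upright beside the manifold, in the lever's swing between the lever and the end stop. Well clear: its axis 170 mm or more from the turning axis.
- bottle: The same bottle; origin at the centre of its foot. Apart from the listed things the bench around the selector (0.4 to 0.75 m ahead of the robot, 0.4 m to either side) is free, but for a fixed stapler at the right (y below -0.35 m) and a fixed pen (x below 0.41 m, y below -0.26 m).
- wash: White wash bottle with bent spout, 184 mm high, loose bystander. Its body, 62 mm diameter, is centred 14 mm along its own y from the origin; origin at bench height.
- flask: Stoppered volumetric flask, glass, 56 mm diameter, 149 mm high, loose bystander. Origin: centre of its foot.
- beaker: Glass beaker, 55 mm diameter, 68 mm high, loose bystander. Origin: centre of its foot.
- carton: Small blue carton, 65 mm (its x) by 100 mm (its y), 60 mm high, loose bystander. Origin: centre of its underside.

How it is judged:
On the way, in this order (a step that is already met when the one before it is completed fails the run):
1. the bottle stands clear of the lever's swing, upright, at rest and released (horizontal distance between bottle_mid and selector above 0.17 m and angle between bottle_mid's own z axis and vertical below 0.1 rad and height (world z) of bottle_mid below 0.077 m and contact force between the fingers and bottle below 0.2 N and linear speed of bottle below 0.03 m/s), for 0.2 s.
2. the lever is back at its end stop (value of joint lever below 0.07 rad), for 0.1 s.
3. the pointer faces the guard cartridge, resting in its click (horizontal distance between lever_aim and cartridge_mid below 0.008 m and velocity of joint lever between -0.1 and 0.1 rad/s), for 0.3 s.
At the end, for the whole second after the job is handed in: Lever at rest, released, in the click of the guard cartridge (aim within 8 mm of its axis), having been back at its end stop (within 0.07 rad); bottle upright on the bench, released, at rest, 170 mm or more from the turning axis; bystanders within 20 mm of their places (all of step 1 and all of step 3); the robot touches nothing.
It fails at once if the bottle is tipped over (angle between bottle_mid's own z axis and vertical above 0.5 rad).
It fails at once if the bottle is knocked against the selector or its lever (more than 4 N) (contact force between bottle and selector above 4 N).
It fails at once if a bystander is moved by more than 20 mm (distance of any of wash, flask, beaker, carton from where it was at the start of the episode above 0.02 m).
It also fails if it takes over 72 s, if anything falls off the work surface, if the arm or the gripper's body presses on something with over 40 N, if the wrist force passes 120 N, or if a joint passes its speed limit or range.

## Working session

There is one attempt and no reset: what is moved stays moved. The work goes in short steps, Python scripts to look and compute and a tool call to move; the robot and the scene stay as the last step left them, time stands still between calls to the robot, and variables do not carry over. Pictures are saved under pics/ and viewed, at most 10 in all, crops included, and the job is handed in when it is done.

Besides the shell and the picture viewer there is one more tool, called after "Emit:" by a JSON object that holds its "method" and its "body". jog_arm: Moves the arm, as the interface text tells. Its arguments: {"type":"object","properties":{"turn":{"type":"array","items":{"type":"array","items":{"type":"number"}}},"delta_pos":{"type":"array","items":{"type":"array","items":{"type":"number"}}},"gripper":{"type":"array","items":{"type":"number"}},"grip_force":{"type":"number"}},"required":["turn","delta_pos","gripper"]}

```bash
mkdir -p pics
python3 - <<'E'
from workcell import read_state, vision
import cv2
s=read_state(); print({k:s[k] for k in("time","tool_pos","tcp_rot","width","wrist_force")})
for n in("top","scene"):
    im=vision.read_camera(n); cv2.imwrite(f"pics/{n}0.png",cv2.resize(im[:,:,::-1],(800,600),interpolation=cv2.INTER_CUBIC)); print(vision.calibration(n))
E
```

```text
{'time': 0.0, 'tool_pos': array([0.20552982, 0.64208293, 0.19612211]), 'tcp_rot': array([-0.48467574, -3.10354092,  0.00358453]), 'width': 1.0002642437800258, 'wrist_force': array([0.37335113, 0.44200406, 0.40005103])}
{'vfov': 42.56300177004854, 'cx': 260.4395991585454, 'cy': 187.18849365211136, 'R': array([[-0.01768943, -0.99981806,  0.00713636],
       [-0.99701177,  0.01710208, -0.0753329 ],
       [ 0.07519714, -0.00844763, -0.9971329 ]]), 't': array([0.08531548, 0.58102912, 1.46720547])}
{'vfov': 56.8496988936575, 'cx': 263.81677657600346, 'cy': 195.51941614649175, 'R': array([[ 6.39075212e-01, -7.69144235e-01,  1.35791832e-04],
       [-4.56568418e-01, -3.79500770e-01, -8.04689036e-01],
       [ 6.18973467e-01,  5.14194819e-01, -5.93696502e-01]]), 't': array([-0.33376242,  0.35928673,  0.57323609])}
```

View pics/top0.png

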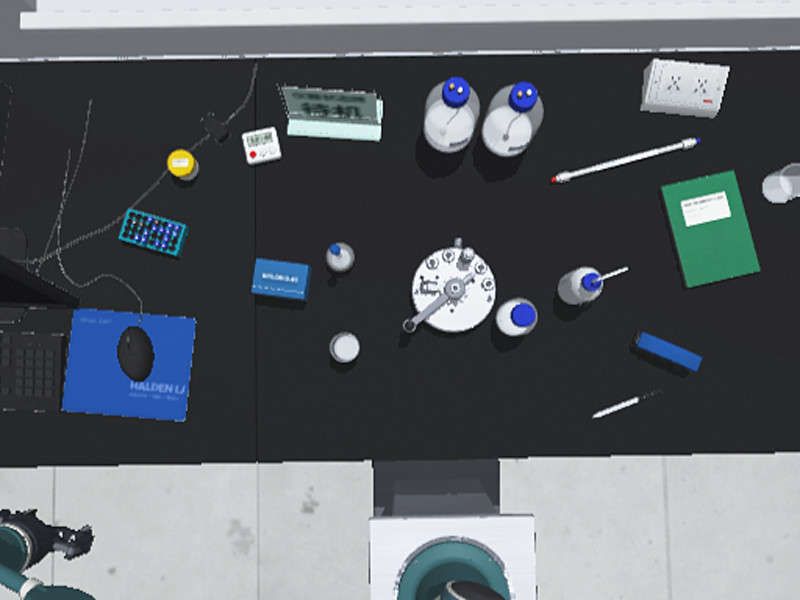

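View pics/scene0.png

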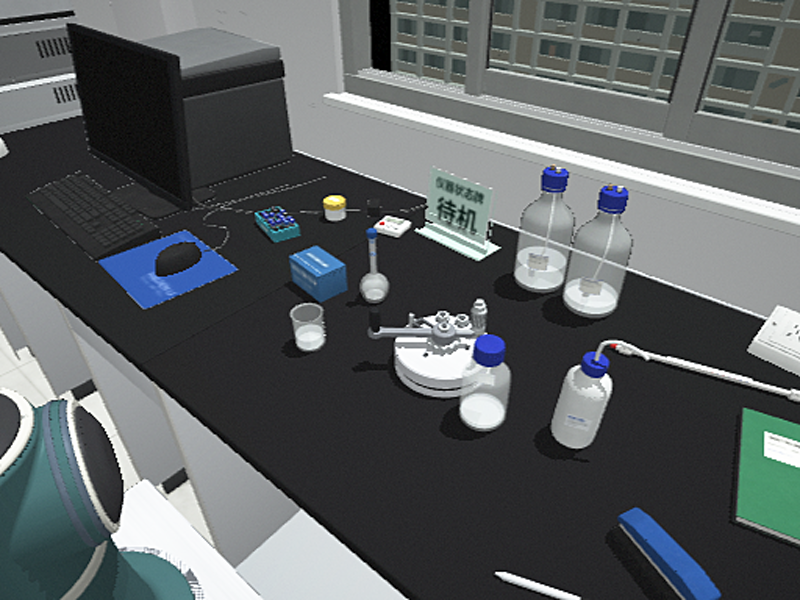

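```bash
cat > h.py <<'E'
import numpy as np, cv2
from workcell import read_state, vision
def cal(n):
    c=vision.calibration(n); return c, 192/np.tan(np.radians(c["vfov"]/2))
def unproj(n,u,v,z):
    c,f=cal(n); R=c["R"]; o=-R.T@c["t"]; d=R.T@np.array([(u-c["cx"])/f,(v-c["cy"])/f,1]); return o+d*(z-o[2])/d[2]
def proj(n,X):
    c,f=cal(n); p=c["R"]@np.asarray(X,float)+c["t"]; return np.array([c["cx"]+f*p[0]/p[2],c["cy"]+f*p[1]/p[2]])
E
python3 - <<'E'
from h import *
im=cv2.imread("pics/top0.png"); c=cv2.resize(im[220:360,390:630],(800,467),interpolation=cv2.INTER_CUBIC)
cv2.imwrite("pics/c.png",c)
k=1.5625
for n,u,v,z in[("hub",454.5,288,.065),("post",409,325,.11),("cap",523,315,.143),("cart",466,254,.106),("wash",592,281,.17),("flask",336,249,.149),("beaker",345,346,.068)]:
    print(n,unproj("top",u/k,v/k,z).round(3))
E
```

```text
hub [ 0.586 -0.014  0.065]
post [0.517 0.073 0.11 ]
cap [ 0.53  -0.129  0.143]
cart [ 0.645 -0.033  0.106]
wash [ 0.586 -0.247  0.17 ]
flask [0.652 0.201 0.149]
beaker [0.481 0.193 0.068]
```

View pics/c.png

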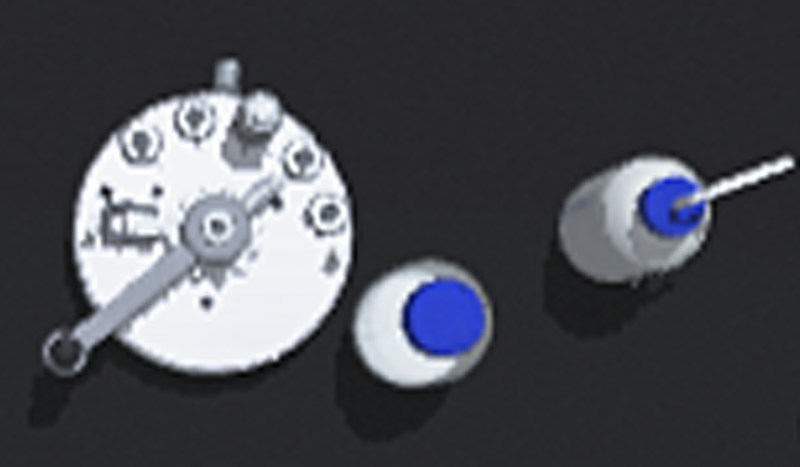

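Run:
```python
from h import *
from scipy.optimize import least_squares
obs={}
for n,(x0,x1,y0,y1) in {"top":(495,545,295,335),"scene":(465,515,330,370)}.items():
    im=cv2.imread(f"pics/{n}0.png").astype(int)[y0:y1,x0:x1]
    m=(im[...,0]-im[...,2]>70); v,u=np.nonzero(m); p=np.array([u.mean()+x0+.5,v.mean()+y0+.5])/1.5625-.5; obs[n]=p; print(n,p,m.sum(),u.min()+x0,u.max()+x0)
r=least_squares(lambda X:np.concatenate([proj(n,X)-obs[n] for n in obs]),[.53,-.13,.13]); print(r.x.round(4),r.fun.round(2))
k=1.5625
P={"hub":((454.5,288),(443,328)),"posttop":((409,325),(375,312)),"cart":((467.5,253),(480,303))}
for a,(t,s) in P.items():
    o={"top":np.array(t)/k-.2,"scene":np.array(s)/k-.2}
    r=least_squares(lambda X:np.concatenate([proj(n,X)-o[n] for n in o]),[.53,-.13,.13]); print(a,r.x.round(4),r.fun.round(2))
```

```text
top [334.613903   201.23524249] 433 511 535
scene [312.81892944 223.68919708] 822 474 504
[ 0.5307 -0.1296  0.1319] [-0.26  0.2   0.25 -0.02]
hub [ 0.5851 -0.0118  0.0762] [-0.24  0.22  0.28 -0.03]
posttop [0.5178 0.0733 0.106 ] [ 0.15 -0.16 -0.19  0.02]
cart [ 0.6481 -0.0365  0.1016] [ 0.15 -0.12 -0.17  0.02]
```

Emit:
{"method": "jog_arm", "body": {"turn": [[0,0,0.12],[0,0,0.12],[0,0,0.12],[0,0,0.12],[0,0,0.12],[0,0,0.12],[0,0,0.12],[0,0,0.12],[0,0,0.12],[0,0,0.12],[0,0,0.06]], "delta_pos": [[0,0,0],[0,0,0],[0,0,0],[0,0,0],[0,0,0],[0,0,0],[0,0,0],[0,0,0],[0,0,0],[0,0,0],[0,0,0]], "gripper": [0.085,0.085,0.085,0.085,0.085,0.085,0.085,0.085,0.085,0.085,0.085]}}

```text
time: 1.02
tool_pos: [0.2056, 0.6424, 0.1967]
tcp_rot: [2.226, 2.216, -0.002]
wrist_force: [0.4, 0.3, -0.1]
width: 0.997
grip_force: 0.0
```

Emit:
{"method": "jog_arm", "body": {"turn": [[0,0,0],[0,0,0],[0,0,0],[0,0,0],[0,0,0],[0,0,0],[0,0,0],[0,0,0],[0,0,0],[0,0,0],[0,0,0],[0,0,0],[0,0,0],[0,0,0],[0,0,0],[0,0,0],[0,0,0],[0,0,0],[0,0,0],[0,0,0]], "delta_pos": [[-0.0375,0.0158,0],[-0.0375,0.0158,0],[-0.0375,0.0158,0],[-0.0375,0.0158,0],[-0.0375,0.0158,0],[-0.0375,0.0158,0],[-0.0375,0.0158,0],[-0.0375,0.0158,0],[-0.0375,0.0158,0],[-0.0375,0.0158,0],[-0.0375,0.0158,0],[-0.0375,0.0158,0],[-0.0375,0.0158,0],[-0.0375,0.0158,0],[-0.0375,0.0158,0],[-0.0375,0.0158,0],[-0.0375,0.0158,0],[-0.0375,0.0158,0],[-0.0375,0.0158,0],[-0.02,0.008,0]], "gripper": [0.085,0.085,0.085,0.085,0.085,0.085,0.085,0.085,0.085,0.085,0.085,0.085,0.085,0.085,0.085,0.085,0.085,0.085,0.085,0.085]}}

```text
time: 2.68
tool_pos: [0.5156, -0.0933, 0.1972]
tcp_rot: [2.222, 2.219, -0.001]
wrist_force: [0.3, 0.8, 0.3]
width: 0.996
grip_force: 0.0
```

Emit:
{"method": "jog_arm", "body": {"turn": [[0,0,0],[0,0,0],[0,0,0],[0,0,0]], "delta_pos": [[-0.018,0.008,0],[-0.018,0.007,0],[0,0,0],[0,0,0]], "gripper": [0.085,0.085,0.085,0.085]}}

```text
time: 3.02
tool_pos: [0.5294, -0.1258, 0.1968]
tcp_rot: [-2.221, -2.219, 0.001]
wrist_force: [-0.1, 0.2, -0.5]
width: 0.996
grip_force: 0.0
```

Run:
```python
from h import *
print(read_state()["tool_pos"])
im=vision.read_camera("scene")[:,:,::-1]; cv2.imwrite("pics/s1.png",cv2.resize(im[120:300,210:450],(800,600),interpolation=cv2.INTER_CUBIC))
```

```text
[ 0.5294013  -0.12584662  0.19678757]
```

View pics/s1.png

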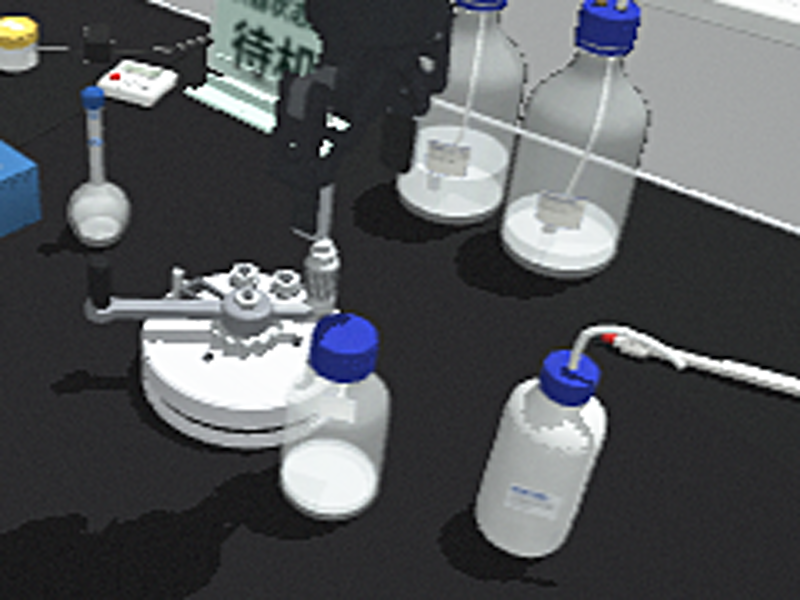

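Emit:
{"method": "jog_arm", "body": {"turn": [[0,0,0],[0,0,0],[0,0,0],[0,0,0],[0,0,0],[0,0,0],[0,0,0],[0,0,0],[0,0,0],[0,0,0],[0,0,0],[0,0,0]], "delta_pos": [[-0.0035,0.001,0.02],[0,0,0.025],[0,0,0.02],[0,0,0.015],[0,0,0.007],[0,0,0],[0,0,0],[0,0,0],[0,0,0],[0,0,0],[0,0,0],[0,0,0]], "gripper": [0.085,0.085,0.085,0.085,0.085,0.085,0.06,0.05,0.045,0.035,0.035,0.035], "grip_force": 30}}

```text
time: 4.07
tool_pos: [0.5312, -0.129, 0.1111]
tcp_rot: [2.22, 2.222, 0.001]
wrist_force: [-0.4, 0.0, -0.4]
width: 0.409
grip_force: 0.0
```

Run:
```python
from h import *
s=read_state();print(s["tool_pos"],s["width"],s["grip_force"])
im=vision.read_camera("scene")[:,:,::-1]; cv2.imwrite("pics/s2.png",cv2.resize(im[150:270,270:430],(800,600),interpolation=cv2.INTER_CUBIC))
```

```text
[ 0.5311713  -0.12896239  0.11113295] 0.40900551448789046 0.0
```

View pics/s2.png

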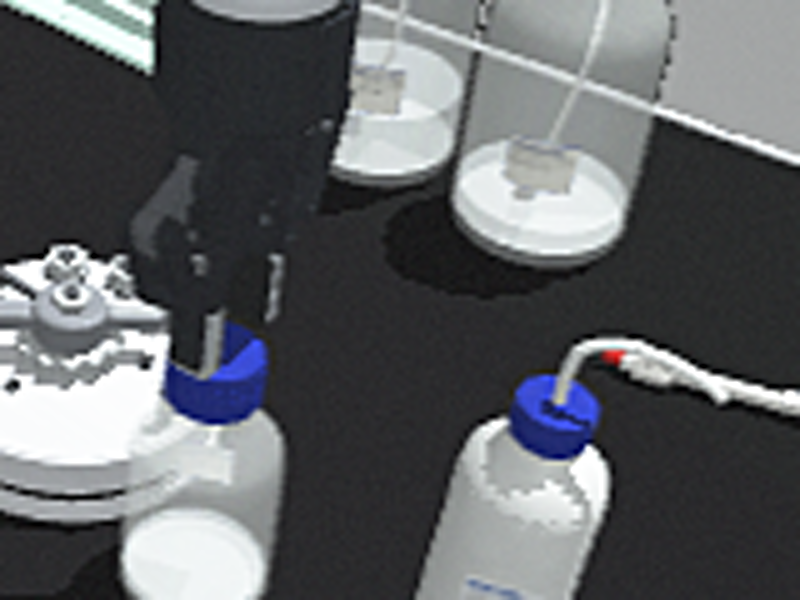

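Emit:
{"method": "jog_arm", "body": {"turn": [[0,0,0],[0,0,0],[0,0,0],[0,0,0],[0,0,0]], "delta_pos": [[0,0,0],[0,0,0],[0,0,0],[0,0,0],[0,0,0]], "gripper": [0.035,0.03,0.03,0.03,0.03], "grip_force": 30}}

```text
time: 4.53
tool_pos: [0.5307, -0.1288, 0.1104]
tcp_rot: [-2.22, -2.222, 0.0]
wrist_force: [0.5, 0.6, 0.6]
width: 0.353
grip_force: 0.0
```

Run:
```python
from h import *
c,f=cal("scene"); print("cam",-c["R"].T@c["t"])
for X in [(.5136,-.129,.118),(.5486,-.129,.118),(.531,-.129,.143),(.531,-.129,.118),(.5095,-.129,.143),(.531,-.129,0)]:
    print(X,((proj("scene",X)-[270,150])*5).round())
ims={}
for n in("scene","top"): ims[n]=vision.read_camera(n)[:,:,::-1]
a=cv2.resize(ims["scene"][180:240,290:340],(400,480),interpolation=cv2.INTER_CUBIC); b=cv2.resize(ims["top"][170:230,305:355],(400,480),interpolation=cv2.INTER_CUBIC)
cv2.imwrite("pics/s3.png",np.hstack([a,b]))
```

```text
cam [ 0.02252033 -0.41511688  0.62948768]
(0.5136, -0.129, 0.118) [189. 413.]
(0.5486, -0.129, 0.118) [234. 371.]
(0.531, -0.129, 0.143) [217. 347.]
(0.531, -0.129, 0.118) [212. 392.]
(0.5095, -0.129, 0.143) [188. 373.]
(0.531, -0.129, 0) [192. 580.]
```

View pics/s3.png

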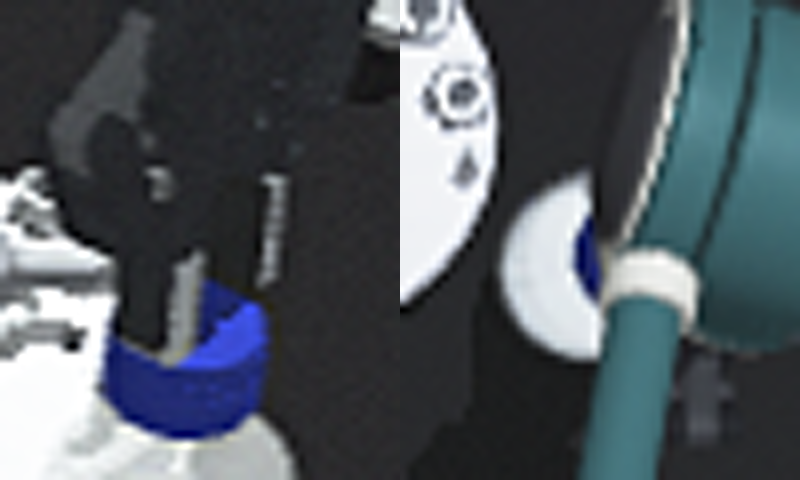

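Run:
```python
from h import *
for x in(.5294-.05,.5294+.05):
  for z in(.197,.21,.223,.236): print("s1",x,z,((proj("scene",(x,-.126,z))-[210,120])*3.333).round())
for x in(.531-.02,.531+.02):
  for z in(.111,.118,.13,.145): print("s3",x,z,((proj("scene",(x,-.129,z))-[290,180])*8).round())
```

```text
s1 0.4794 0.197 [299. 303.]
s1 0.4794 0.21 [300. 285.]
s1 0.4794 0.223 [302. 267.]
s1 0.4794 0.236 [303. 249.]
s1 0.5794 0.197 [390. 227.]
s1 0.5794 0.21 [392. 210.]
s1 0.5794 0.223 [394. 192.]
s1 0.5794 0.236 [396. 175.]
s3 0.511 0.111 [135. 445.]
s3 0.511 0.118 [137. 426.]
s3 0.511 0.13 [141. 392.]
s3 0.511 0.145 [145. 348.]
s3 0.551 0.111 [217. 369.]
s3 0.551 0.118 [220. 349.]
s3 0.551 0.13 [224. 316.]
s3 0.551 0.145 [229. 273.]
```

Emit:
{"method": "jog_arm", "body": {"turn": [[0,0,0],[0,0,0],[0,0,0],[0,0,0],[0,0,0],[0,0,0],[0,0,0],[0,0,0],[0,0,0],[0,0,0],[0,0,0],[0,0,0],[0,0,0],[0,0,0],[0,0,0]], "delta_pos": [[0,0,0],[0,0,0],[0,0,0],[0,0,0],[0,0,0],[0,0,0.006],[0,0,0.007],[0,0,0.007],[0,0,0.005],[0,0,0],[0,0,0],[0,0,0],[0,0,0],[0,0,0],[0,0,0]], "gripper": [0.085,0.085,0.085,0.085,0.085,0.085,0.085,0.085,0.085,0.085,0.06,0.05,0.035,0.035,0.035], "grip_force": 30}}

```text
time: 5.88
tool_pos: [0.5312, -0.129, 0.0861]
tcp_rot: [2.22, 2.222, 0.001]
wrist_force: [-0.3, 0.2, 1.1]
width: 0.489
grip_force: 30.9
```

Emit:
{"method": "jog_arm", "body": {"turn": [[0,0,0],[0,0,0],[0,0,0],[0,0,0]], "delta_pos": [[0,0,0],[0,0,0],[0,0,0],[0,0,0]], "gripper": [0.035,0.035,0.035,0.035]}}

```text
time: 6.22
tool_pos: [0.5312, -0.129, 0.0861]
tcp_rot: [2.22, 2.222, 0.001]
wrist_force: [-0.9, -0.3, 4.0]
width: 0.488
grip_force: 31.2
```

Emit:
{"method": "jog_arm", "body": {"turn": [[0,0,0],[0,0,0],[0,0,0],[0,0,0],[0,0,0],[0,0,0],[0,0,0],[0,0,0],[0,0,0],[0,0,0],[0,0,0],[0,0,0],[0,0,0]], "delta_pos": [[0,0,-0.005],[0,0,-0.007],[0,0,-0.008],[0,0,0],[-0.003,-0.008,0],[-0.006,-0.016,0],[-0.008,-0.021,0],[-0.008,-0.021,0],[-0.008,-0.021,0],[-0.005,-0.016,0],[-0.003,-0.008,0],[0,0,0],[0,0,0]], "gripper": [0.035,0.035,0.035,0.035,0.035,0.035,0.035,0.035,0.035,0.035,0.035,0.035,0.035], "grip_force": 40}}

```text
time: 7.3
tool_pos: [0.4199, -0.1701, 0.1056]
tcp_rot: [2.221, 2.221, 0.001]
wrist_force: [0.4, 0.1, -2.5]
width: 0.485
grip_force: 41.1
```

Emit:
{"method": "jog_arm", "body": {"turn": [[0,0,0],[0,0,0],[0,0,0],[0,0,0],[0,0,0],[0,0,0]], "delta_pos": [[0,0,0.006],[0,0,0.006],[0,0,0.004],[0,0,0.002],[0,0,0.001],[0,0,0]], "gripper": [0.035,0.035,0.035,0.035,0.035,0.035]}}

```text
time: 7.8
tool_pos: [0.42, -0.1698, 0.0863]
tcp_rot: [-2.22, -2.223, 0.0]
wrist_force: [-0.3, -0.6, -1.4]
width: 0.488
grip_force: 41.1
```

Emit:
{"method": "jog_arm", "body": {"turn": [[0,0,0],[0,0,0],[0,0,0],[0,0,0],[0,0,0],[0,0,0],[0,0,0],[0,0,0],[0,0,0],[0,0,0],[0,0,0]], "delta_pos": [[0,0,0.001],[0,0,0],[0,0,0],[0,0,0],[0,0,0],[0,0,0],[0,0,0],[0,0,-0.015],[0,0,-0.025],[0,0,-0.03],[0,0,-0.03]], "gripper": [0.035,0.035,0.05,0.07,0.085,0.085,0.085,0.085,0.085,0.085,0.085]}}

```text
time: 8.72
tool_pos: [0.419, -0.1696, 0.1858]
tcp_rot: [-2.219, -2.221, 0.001]
wrist_force: [0.2, -0.6, 0.5]
width: 0.994
grip_force: 0.0
```

Emit:
{"method": "jog_arm", "body": {"turn": [[0,0,0],[0,0,0],[0,0,0]], "delta_pos": [[0,0,0],[0,0,0],[0,0,0]], "gripper": [0.03,0.03,0.03]}}

```text
time: 8.97
tool_pos: [0.4195, -0.1698, 0.1851]
tcp_rot: [-2.22, -2.222, 0.0]
wrist_force: [0.3, 0.5, 0.4]
width: 0.596
grip_force: 0.0
```

Emit:
{"method": "jog_arm", "body": {"turn": [[0,0,0],[0,0,0],[0,0,0],[0,0,0],[0,0,0],[0,0,0],[0,0,0],[0,0,0]], "delta_pos": [[0.025,0.01,0],[0.035,0.0142,0],[0.035,0.0142,0],[0.035,0.0142,0],[0.035,0.0142,0],[0.035,0.0142,0],[0.033,0.0135,0],[0.01,0.004,0]], "gripper": [0.03,0.03,0.03,0.03,0.03,0.03,0.03,0.03]}}

```text
time: 9.63
tool_pos: [0.518, 0.0772, 0.1832]
tcp_rot: [-2.215, -2.224, 0.001]
wrist_force: [0.2, 0.2, -0.1]
width: 0.351
grip_force: 0.0
```

Emit:
{"method": "jog_arm", "body": {"turn": [[0,0,0.12],[0,0,0.12],[0,0,0.12],[0,0,0.12],[0,0,0.12],[0,0,0.12],[0,0,0.12],[0,0,0.12],[0,0,0.12],[0,0,0.12],[0,0,0.12],[0,0,0.12],[0,0,0.12],[0,0,0.12],[0,0,0.12],[0,0,0.12],[0,0,0.12],[0,0,0.12],[0,0,0.02],[0,0,0]], "delta_pos": [[0,0,0],[0,0,0],[0,0,0],[0,0,0],[0,0,0],[0,0,0],[0,0,0],[0,0,0],[0,0,0],[0,0,0],[0,0,0],[0,0,0],[0,0,0],[0,0,0],[0,0,0],[0,0,0],[0,0,0],[0,0,0],[0,0,0],[0,0,0]], "gripper": [0.036,0.036,0.036,0.036,0.036,0.036,0.036,0.036,0.036,0.036,0.036,0.036,0.036,0.036,0.036,0.036,0.036,0.036,0.036,0.036]}}

```text
time: 11.3
tool_pos: [0.5169, 0.0727, 0.1838]
tcp_rot: [2.997, -0.938, -0.004]
wrist_force: [-0.1, 0.2, 0.1]
width: 0.419
grip_force: 0.0
```

```bash
cat > plan.py <<'E'
from h import *
from scipy.spatial.transform import Rotation as Ro
def rows(wpts, yaws, R0):
    """world waypoints + tool-y yaw -> (turn,delta) rows; delta in tool axes before the row's turn"""
    pass
E
python3 - <<'E'
from h import *
from scipy.spatial.transform import Rotation as Ro
s=read_state(); R=Ro.from_rotvec(s["tcp_rot"]); M=R.as_matrix(); print(s["tool_pos"],s["q"],M.round(3))
print("delta",(M.T@(np.array([.518,.0733,.1])-s["tool_pos"])).round(4))
n="scene"; im=vision.read_camera(n)[:,:,::-1]; cv2.imwrite("pics/s4.png",cv2.resize(im[120:300,180:420],(800,600),interpolation=cv2.INTER_CUBIC))
E
```

```text
[0.51690158 0.07267529 0.18384792] [ 9.20910498e-02 -1.51923012e-02  1.94150963e+00 -1.88309870e-04
  1.21824469e+00  2.26952516e+00] [[ 0.822 -0.57  -0.003]
 [-0.57  -0.822 -0.   ]
 [-0.002  0.002 -1.   ]]
delta [ 0.0007 -0.0013  0.0838]
```

View pics/s4.png

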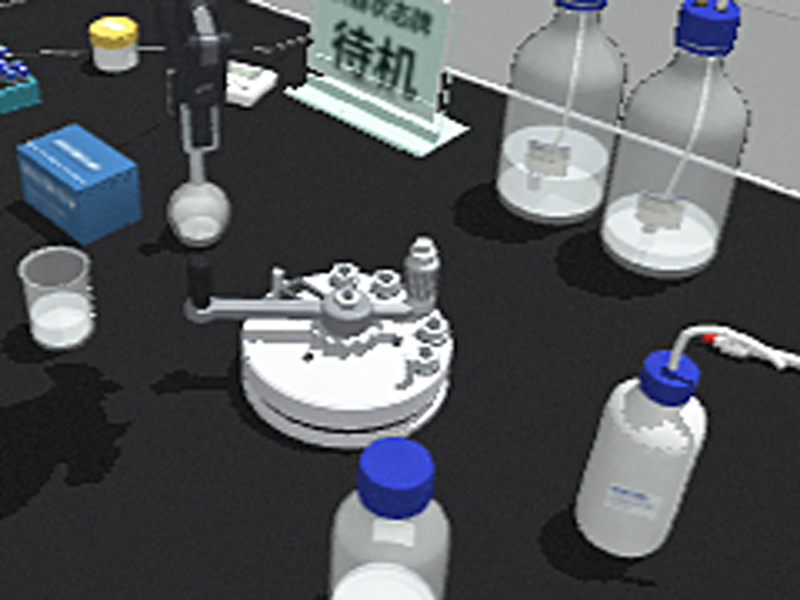

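Run:
```python
from h import *
for z in(.11,.184,.192,.2,.21,.22): print(z,((proj("scene",(.517,.073,z))-[180,120])*3.333).round())
```

```text
0.11 [198. 261.]
0.184 [194. 176.]
0.192 [193. 166.]
0.2 [193. 156.]
0.21 [192. 144.]
0.22 [191. 131.]
```

Emit:
{"method": "jog_arm", "body": {"turn": [[0,0,0],[0,0,0],[0,0,0],[0,0,0],[0,0,0],[0,0,0],[0,0,0],[0,0,0]], "delta_pos": [[0.0007,-0.001,0.025],[0,0,0.03],[0,0,0.02],[0,0,0.01],[0,0,0.007],[0,0,0.007],[0,0,0.007],[0,0,0]], "gripper": [0.04,0.04,0.04,0.04,0.04,0.04,0.04,0.04]}}

```text
time: 12.02
tool_pos: [0.519, 0.0736, 0.0789]
tcp_rot: [2.997, -0.94, -0.001]
wrist_force: [-0.9, -0.0, -0.5]
width: 0.465
grip_force: 0.0
```

Run:
```python
from h import *
s=read_state(); print(s["tool_pos"],s["wrist_force"])
n="scene"; im=vision.read_camera(n)[:,:,::-1]; cv2.imwrite("pics/s5.png",cv2.resize(im[145:235,210:330],(800,600),interpolation=cv2.INTER_CUBIC))
```

```text
[0.51897885 0.07355535 0.07887306] [-0.924493   -0.02045858 -0.50082123]
```

View pics/s5.png

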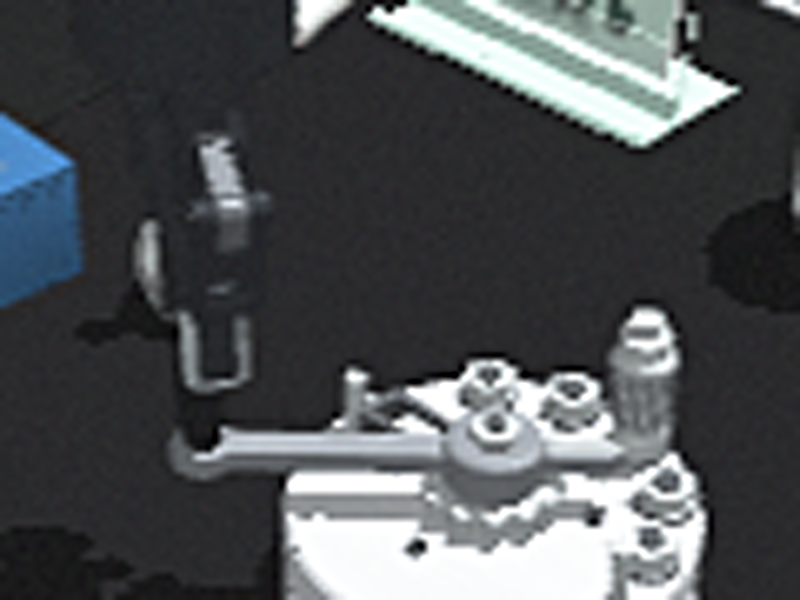

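Emit:
{"method": "jog_arm", "body": {"turn": [[0,0,0],[0,0,0],[0,0,0],[0,0,0],[0,0,0],[0,0,0]], "delta_pos": [[0,0,0.007],[0,0,0.008],[0,0,0.006],[0,0,0],[0,0,0],[0,0,0]], "gripper": [0.04,0.04,0.035,0.03,0.026,0.026]}}

```text
time: 12.57
tool_pos: [0.5192, 0.0736, 0.0584]
tcp_rot: [2.997, -0.941, -0.0]
wrist_force: [1.5, 0.8, 0.5]
width: 0.307
grip_force: 0.0
```

Emit:
{"method": "jog_arm", "body": {"turn": [[0,0,-0.0873],[0,0,-0.0873],[0,0,-0.0873],[0,0,-0.0873],[0,0,-0.0873],[0,0,-0.0873],[0,0,0]], "delta_pos": [[-0.00244,0.00929,0],[-0.00244,0.00929,0],[-0.00244,0.00929,0],[-0.00244,0.00929,0],[-0.00244,0.00929,0],[-0.00244,0.00929,0],[0,0,0]], "gripper": [0.026,0.026,0.026,0.026,0.026,0.026,0.026]}}

```text
time: 13.15
tool_pos: [0.4844, 0.0271, 0.0588]
tcp_rot: [3.138, -0.131, 0.0]
wrist_force: [-0.0, 0.4, -1.0]
width: 0.301
grip_force: 0.0
```

Run:
```python
from h import *
s=read_state(); p=s["tool_pos"]; print(p,s["wrist_force"],s["q"][5]); d=p[:2]-[.5855,-.013]; print(np.hypot(*d),np.degrees(np.arctan2(d[1],d[0])))
im=vision.read_camera("scene")[:,:,::-1]; cv2.imwrite("pics/s6.png",cv2.resize(im[145:235,210:330],(800,600),interpolation=cv2.INTER_CUBIC))
```

```text
[0.48442294 0.02713463 0.05878198] [-0.04865393  0.44032022 -1.00873708] 1.659237438929215
0.10875366930314527 158.343476375218
```

View pics/s6.png

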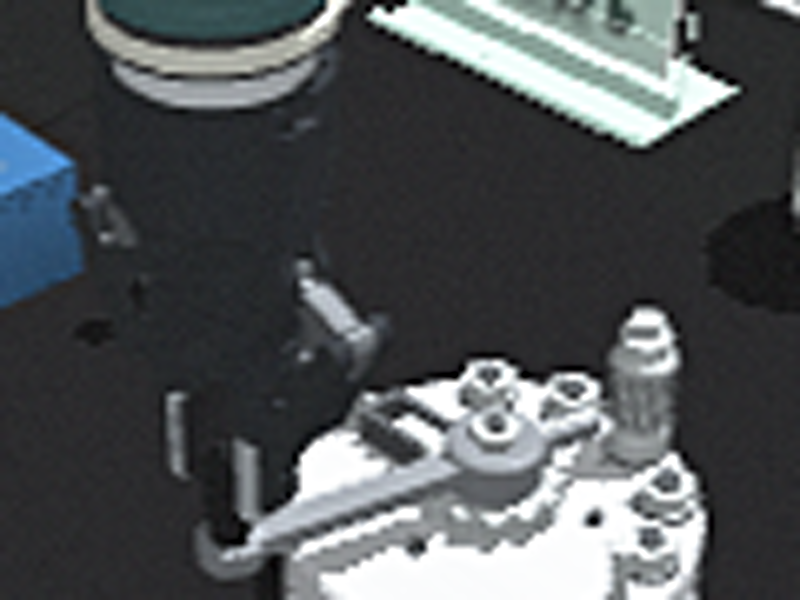

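Emit:
{"method": "jog_arm", "body": {"turn": [[0,0,-0.0873],[0,0,-0.0873],[0,0,-0.0873],[0,0,-0.0873],[0,0,-0.0873],[0,0,-0.0873],[0,0,-0.0873],[0,0,-0.0873],[0,0,-0.0873],[0,0,-0.0873],[0,0,-0.0873],[0,0,-0.0873],[0,0,-0.0873],[0,0,-0.0873],[0,0,-0.0873]], "delta_pos": [[-0.00244,0.00929,0],[-0.00244,0.00929,0],[-0.00244,0.00929,0],[-0.00244,0.00929,0],[-0.00244,0.00929,0],[-0.00244,0.00929,0],[-0.00244,0.00929,0],[-0.00244,0.00929,0],[-0.00244,0.00929,0],[-0.00244,0.00929,0],[-0.00244,0.00929,0],[-0.00244,0.00929,0],[-0.00244,0.00929,0],[-0.00244,0.00929,0],[-0.00244,0.00929,0]], "gripper": [0.026,0.026,0.026,0.026,0.026,0.026,0.026,0.026,0.026,0.026,0.026,0.026,0.026,0.026,0.026]}}

```text
time: 14.45
tool_pos: [0.521, -0.1006, 0.0586]
tcp_rot: [-2.568, -1.807, -0.0]
wrist_force: [-0.8, 0.6, -0.0]
width: 0.306
grip_force: 0.5
```

Emit:
{"method": "jog_arm", "body": {"turn": [[0,0,-0.0873],[0,0,-0.0873],[0,0,-0.0873],[0,0,0],[0,0,0],[0,0,0]], "delta_pos": [[-0.00244,0.00929,0],[-0.00244,0.00929,0],[-0.00244,0.00929,0],[0,0,0],[-0.001,0.003,0],[0,0,0]], "gripper": [0.026,0.026,0.026,0.026,0.026,0.026]}}

```text
time: 14.95
tool_pos: [0.5488, -0.1162, 0.0585]
tcp_rot: [-2.316, -2.123, -0.0]
wrist_force: [0.7, -0.8, 0.2]
width: 0.304
grip_force: 0.0
```

Run:
```python
from h import *
s=read_state(); p=s["tool_pos"]; print(p,s["wrist_force"],s["q"][5]); d=p[:2]-[.5855,-.013]; print(np.hypot(*d),np.degrees(np.arctan2(d[1],d[0])))
```

```text
[ 0.54880047 -0.11619026  0.05845935] [ 0.68225957 -0.79644674  0.19063767] -0.16648876562193668
0.10952207956090493 -109.57788853395377
```

Emit:
{"method": "jog_arm", "body": {"turn": [[0,0,0],[0,0,0],[0,0,0]], "delta_pos": [[0,0.0015,0],[0,0.0015,0],[0,0,0]], "gripper": [0.026,0.026,0.026]}}

```text
time: 15.2
tool_pos: [0.5501, -0.1164, 0.0582]
tcp_rot: [-2.312, -2.124, 0.003]
wrist_force: [-3.7, -0.1, 3.0]
width: 0.304
grip_force: 1.8
```

Emit:
{"method": "jog_arm", "body": {"turn": [[0,0,0],[0,0,0],[0,0,0]], "delta_pos": [[0,0.001,0],[0,0.001,0],[0,0,0]], "gripper": [0.026,0.026,0.026]}}

```text
time: 15.45
tool_pos: [0.5502, -0.1165, 0.058]
tcp_rot: [-2.309, -2.123, 0.007]
wrist_force: [-8.5, 0.0, 5.5]
width: 0.305
grip_force: 4.5
```

Emit:
{"method": "jog_arm", "body": {"turn": [[0,0,0],[0,0,0.0873],[0,0,0.0873],[0,0,0.0873],[0,0,0.0873],[0,0,0.0873],[0,0,0.0873],[0,0,0],[0,0,0],[0,0,0]], "delta_pos": [[0.001,-0.008,0],[0.00324,-0.00904,0],[0.00324,-0.00904,0],[0.00324,-0.00904,0],[0.00324,-0.00904,0],[0.00324,-0.00904,0],[0.00324,-0.00904,0],[0,0,0],[0,0,0],[0,0,0]], "gripper": [0.026,0.026,0.026,0.026,0.026,0.026,0.026,0.026,0.026,0.026]}}

```text
time: 16.28
tool_pos: [0.5009, -0.0812, 0.0589]
tcp_rot: [2.782, 1.458, 0.002]
wrist_force: [0.3, -0.2, -0.2]
width: 0.308
grip_force: 0.0
```

Emit:
{"method": "jog_arm", "body": {"turn": [[0,0,0.0873],[0,0,0.0873],[0,0,0.0873],[0,0,0.0873],[0,0,0.0873],[0,0,0.0873],[0,0,0],[0,0,0],[0,0,0]], "delta_pos": [[0.00324,-0.00904,0],[0.00324,-0.00904,0],[0.00324,-0.00904,0],[0.00324,-0.00904,0],[0.00324,-0.00904,0],[0.00324,-0.00904,0],[0,0,0],[0,0,0],[0,0,0]], "gripper": [0.026,0.026,0.026,0.026,0.026,0.026,0.026,0.026,0.026]}}

```text
time: 17.03
tool_pos: [0.4785, -0.029, 0.0587]
tcp_rot: [3.065, 0.689, 0.001]
wrist_force: [0.4, 0.6, 0.3]
width: 0.307
grip_force: 0.0
```

Emit:
{"method": "jog_arm", "body": {"turn": [[0,0,0.0873],[0,0,0.0873],[0,0,0.0873],[0,0,0.0873],[0,0,0.0873],[0,0,0.0873],[0,0,0],[0,0,0],[0,0,0]], "delta_pos": [[0.00324,-0.00904,0],[0.00324,-0.00904,0],[0.00324,-0.00904,0],[0.00324,-0.00904,0],[0.00324,-0.00904,0],[0.00324,-0.00904,0],[0,0,0],[0,0,0],[0,0,0]], "gripper": [0.026,0.026,0.026,0.026,0.026,0.026,0.026,0.026,0.026]}}

```text
time: 17.78
tool_pos: [0.4849, 0.0274, 0.0584]
tcp_rot: [3.139, -0.128, -0.0]
wrist_force: [-0.1, -0.2, -0.7]
width: 0.303
grip_force: 0.0
```

Run:
```python
from h import *
s=read_state(); p=s["tool_pos"]; print(p,s["wrist_force"],s["q"][5]); d=p[:2]-[.5855,-.013]; print(np.hypot(*d),np.degrees(np.arctan2(d[1],d[0])))
```

```text
[0.48492485 0.02743562 0.05841663] [-0.11184747 -0.15905228 -0.66103533] 1.6581885079832348
0.10839926090427385 158.09770978430805
```

Open gently, lift straight up, and take the last look.

Emit:
{"method": "jog_arm", "body": {"turn": [[0,0,0],[0,0,0],[0,0,0],[0,0,0],[0,0,0],[0,0,0],[0,0,0],[0,0,0],[0,0,0],[0,0,0],[0,0,0],[0,0,0]], "delta_pos": [[0,0,0],[0,0,0],[0,0,-0.015],[0,0,-0.02],[0,0,-0.025],[0,0,-0.03],[0,0,-0.03],[0,0,-0.03],[0,0,-0.03],[0,0,0],[0,0,0],[0,0,0]], "gripper": [0.035,0.04,0.04,0.04,0.04,0.04,0.04,0.04,0.04,0.04,0.04,0.04]}}

```text
time: 18.78
tool_pos: [0.4845, 0.0278, 0.238]
tcp_rot: [3.139, -0.132, -0.001]
wrist_force: [0.7, 0.7, -1.4]
width: 0.467
grip_force: 0.0
```

Run:
```python
from h import *
s=read_state(); print(s["time"],s["tool_pos"],s["wrist_force"])
im=vision.read_camera("scene")[:,:,::-1]; cv2.imwrite("pics/s7.png",cv2.resize(im[135:315,190:430],(800,600),interpolation=cv2.INTER_CUBIC))
for a in(128.1,158.1):
  t=np.radians(a); print(a,((proj("scene",(.5855+.11*np.cos(t),-.013+.11*np.sin(t),.11))-[190,135])*3.333).round())
```

```text
18.7833 [0.48446259 0.02781953 0.23800041] [ 0.68402174  0.71148623 -1.39959023]
128.1 [165. 211.]
158.1 [179. 258.]
```

View pics/s7.png

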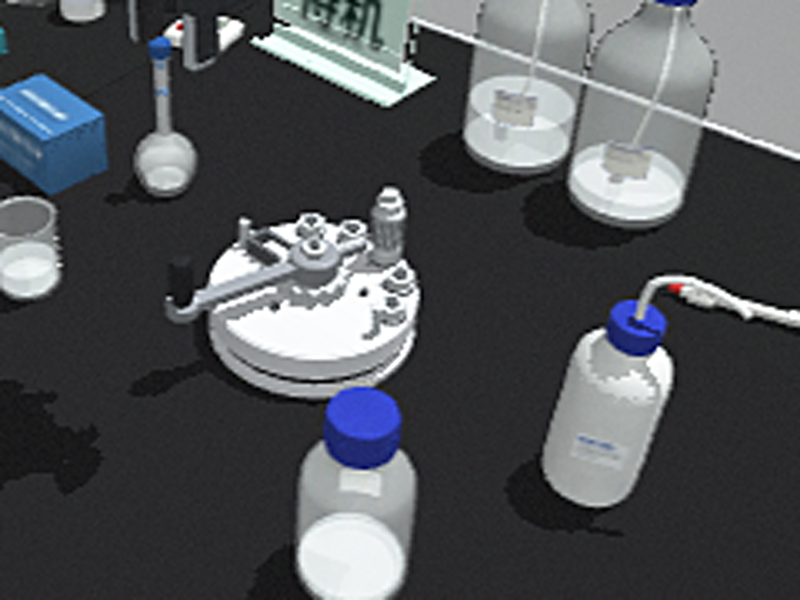

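```bash
python3 -c "
from workcell import ticket
print(ticket.finish_job())"
```

```text
the job is handed in; nothing more can be done
None
```

The job is handed in; no verdict came back. The bottle stands upright about 0.23 m from the turning axis, the lever went back to its end stop and then forward three clicks, and the last picture shows its pointer facing the guard cartridge on port 3.

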